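Snap the trimming tools into the clip rail

ROBOT

A 6-joint arm with a two-finger parallel gripper is mounted at the origin on the work surface. World frame = base frame: x ahead of the robot, y to its left, z up, the work surface at z = 0. Lengths are in m, angles in rad, forces in N, time in s.
With the tool pointing down it reaches from about 0.275 to 0.825 m from the base axis. Payload 4.9 kg.
Tool frame: the origin (TCP) lies at the very end of the fingers, on their centre line; the grasp point (between the pads) lies hold_point_z behind it (hold_point_z is the distance from the TCP to the grasp point, in m); z points along the fingers, y is the line along which they close (so a half turn about z gives the same grasp; the last joint's range is limited). The gripper opens to 85 mm and grips with 20 to 120 N. Pads are 22 mm wide; open, the fingers measure 114 mm over their backs; the gripper's body (76 mm by 85 mm) begins 54 mm behind the grasp point. The pads swing forward as they close: fully open they stand 13 mm farther back than shut.
Start: joints at [1.111, 0.326, -0.193, 1.052, 0, 1.437], TCP at [0.176, 0.521, 0.231] pointing down, gripper open.
Joint ranges: [-2.65, 2.65], [-0.97, 1.79], [-1.3, 1.35], [-1.93, 2.1], [-1.47, 1.37], [-3.14, 3.14]. Speed limits (rad/s): [2.57, 2.57, 3.14, 3.14, 3.14, 3.14].

INTERFACE

Orientations are given as a unit quaternion [x, y, z, w].
In Python, from rig import * gives the robot as it stands. The module is installed in compiled form; this text tells all that it offers.
- The arm moves only by the shell command python3 -m inch 'ROWS' [OPENING]. ROWS is JSON, a list of rows, each an object of numbers: "dx", "dy", "dz": the shift along the tool's x, y, z in mm; "twist": the turn about the tool's z in rad. A call has 1 to 8 rows; each row is the pose to reach, as a shift and turn from the pose commanded when the call began, along the tool's axes at that moment; what a row does not reach only later rows make up. A row lasts 1/12 s, in which the tool goes at most 41.7 mm and 7.16 degrees, less where a joint would pass 70% of its speed; a pose out of reach is approached as far as the arm can. A call with a gripper value outside its range is refused whole. OPENING is the opening, from 0 (shut) to 1 (fully open), set as the call begins (- or left out, the last holds). The fingers move at their own pace and stop on an object; the grip force is fixed at half the most. Time passes only in rows, so rows that repeat a pose let the fingers close. It gives the time, the measured TCP pose, the force, the opening and the grip force at its end, in the units of the state.
- read_state(): the state, without advancing time (a new reading comes with each control period).
- read_camera(name): name is "side" or "top"; returns a dict with "color" (480x640x3 uint8, blue, green, red), "mtx" (3x3 intrinsics, pixels), "R" (3x3) and "t" (3): a world point X has camera coordinates R X + t. Camera axes: x right, y down, z forward; pixel columns grow to the right and rows downward; lengths in m; the calibration is good to about 2 mm. A picture is of the moment at which its call begins. There is no depth.
- hand_in(): hands the job in; it is judged then, once.
The state is a dict: "time": time; "qpos": joint angles; "joint_velocities": joint speeds; "joint_torque": joint torques, N m; "eef_pos": TCP position; "tcp_rot": TCP orientation; "force": force on the tool from outside, world axes, zero at the start; "torque": the same for the moment, N m; "finger_gap": finger opening in m; "grasp_force": force on a finger pad.
Only numpy, scipy, OpenCV 4.12 (cv2) and the standard library are available. Lean on these libraries where they do the work, as an engineer would, in place of code of your own. Each camera call takes 0.05 s, during which the arm holds its last target. There are 200 camera calls.

TASK

Put the two wooden-handled pottery tools away: press each one sideways along the bench into a pair of spring clips on the wooden rail, one tool to each pair, until it snaps fully home with its handle flat against the rail and roughly centred in its pair. Leave the pots standing where they are.

Things in the scene. Friction and masses are not known exactly. Their poses are not given: they have to be found in the camera images.
- loop_tool_center (a point): Loop trimming tool: square wooden handle 140 mm long, 20 x 20 mm in section, with a steel wire loop 19 mm wide at one end, 184 mm long in all, about 70 g, lying on the bench. Point: the handle's middle, half-way up (10 mm); y along the handle to the metal end, z up. Starts 75 to 120 mm in front of the rail, before either pair of clips, within 20 mm of its middle sideways, turned up to 0.3 rad from parallel to the rail.
- knife_tool_center (a point): Turning knife: square wooden handle 140 mm long, 20 x 20 mm in section, with a flat steel blade 16 mm wide at one end, 186 mm long in all, about 70 g, lying on the bench. Point: the handle's middle, half-way up (10 mm); y along the handle to the metal end, z up. Starts 75 to 120 mm in front of the rail, before either pair of clips, within 20 mm of its middle sideways, turned up to 0.3 rad from parallel to the rail.
- bay_left (a point): Point at bench level on the rail's front face, midway between the two clips of the left pair, which are at y = -45 and +45 mm. x points into the rail, y left along it, z up. A tool is home when its handle lies on the bench against the rail: its middle 10 mm in front of this point, 10 mm up, and within 18 mm of it sideways, so that it spans both clips.
- bay_right (a point): Point at bench level on the rail's front face, midway between the two clips of the right pair, which are at y = -45 and +45 mm. x points into the rail, y left along it, z up. A tool is home when its handle lies on the bench against the rail: its middle 10 mm in front of this point, 10 mm up, and within 18 mm of it sideways, so that it spans both clips.
- clip_point (a point): One clip of the left pair (all four are alike): point at bench level below it, on the rail's face. A bent spring-steel strip 14 mm wide, reaching 48 mm out from the rail: its lip is 26 mm above the bench, then it slopes down to a nose 14 mm above the bench, 25 to 28 mm from the rail. A handle pushed in along the bench lifts the nose; a pair takes 8 to 20 N. 76 mm are free between a pair's clips.
- rail: The fixed wooden rail, 390 mm long (its y axis), 24 mm deep and 46 mm high, standing on the bench, with two pairs of spring clips on the side facing the robot. Origin at the middle of its front face, at bench level; x points into the rail. Pairs centred at y = +110 and -110 mm.
- bowl: Grey unglazed bowl, 100 mm across, 45 mm high, left of the tools. Bystander; origin at the centre of its underside.
- cup: Pale clay cup, 72 mm across, 70 mm high, right of the tools. Bystander; origin at the centre of its underside.
- jar: Blue lidded glaze jar, 70 mm across, 80 mm high, on the robot's side of the tools, between them. Bystander; origin at the centre of its underside.
- pot: Yellow glazed pot, 100 mm across, 75 mm high, behind the rail. Bystander; origin at the centre of its underside.
Not all that is in view belongs to the job. What is shaped like the part that bears knife_tool_center but black or turquoise is not meant.

How it is judged:
By the outcome, as a careful person would: the job done as asked, in the order asked, and still so for the second after the job is handed in, with the robot touching nothing.
It also fails if it takes over 48 s, if anything falls off the work surface, if the arm or the gripper's body presses on something with over 40 N, if the wrist force passes 120 N, or if a joint passes its speed limit or range.

## Working session

There is one attempt and no reset: what is moved stays moved. The work goes in short steps, Python scripts to look and compute and a shell command to move; the robot and the scene stay as the last step left them, time stands still between calls to the robot, and variables do not carry over. Pictures are saved under pics/ and viewed, at most 10 in all, crops included, and the job is handed in when it is done.

```bash
mkdir -p pics; python3 - <<'E'
from rig import *
import cv2,numpy as np
s=read_state();print(s['time'],s['eef_pos'],s['tcp_rot'],s['force'],s['finger_gap'])
try: print(hold_point_z)
except Exception as e: print(e)
for n in('top','side'):
    c=read_camera(n);cv2.imwrite(f'pics/{n}0.png',c['color']);print(n,c['mtx'].tolist(),np.round(c['R'],4).tolist(),c['t'])
    np.savez(f'{n}.npz',mtx=c['mtx'],R=c['R'],t=c['t'])
E
```

```text
0.0 [0.17576791 0.52055487 0.2305298 ] [ 1.62185106e-01  9.86759999e-01 -7.92495224e-04 -2.60080139e-04] [0.26081928 0.09693224 0.09911245] 0.08570173157537439
0.0187
top [[483.47674707940763, 0.0, 314.5668085817264], [0.0, 483.47674707940763, 239.551656963181], [0.0, 0.0, 1.0]] [[0.0113, -0.9999, 0.008], [-0.9922, -0.0122, -0.1243], [0.1244, -0.0065, -0.9922]] [0.0469666  0.45730727 1.1927033 ]
side [[493.2967457636921, 0.0, 317.30830678386695], [0.0, 493.2967457636921, 240.51903800027057], [0.0, 0.0, 1.0]] [[0.8816, -0.4716, -0.0193], [-0.3607, -0.6468, -0.672], [0.3045, 0.5994, -0.7403]] [-0.38106188  0.20791245  0.96824669]
```

View pics/top0.png

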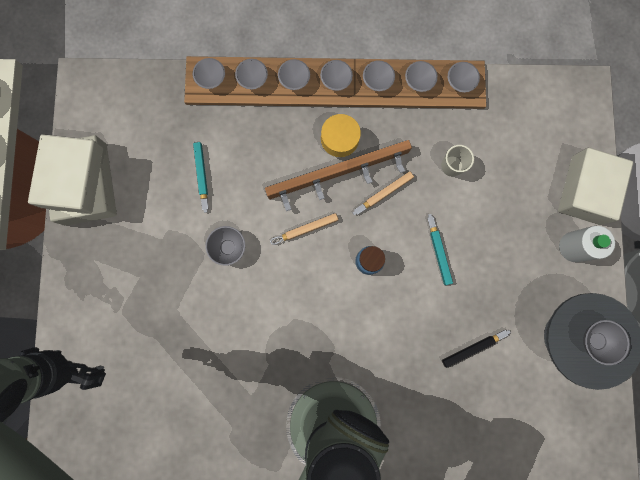

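View pics/side0.png

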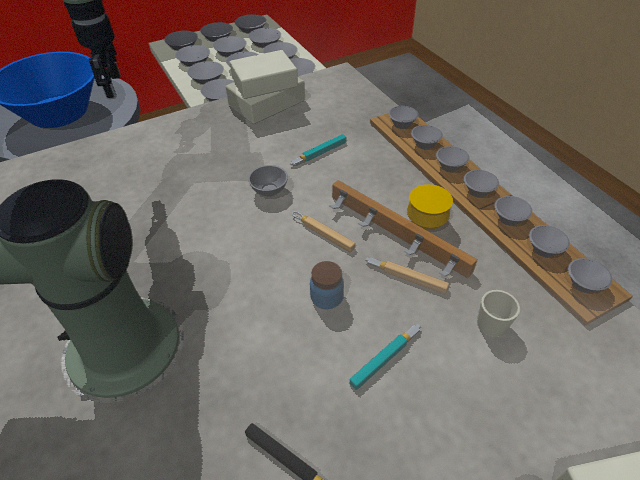

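The top view shows the rail running (268,190)-(410,145), the loop tool at (275,240)-(340,217) before the left pair, the knife at (357,212)-(413,175) before the right pair, the jar at (371,260), bowl (226,246), cup (459,158) and pot (340,133).

```bash
cat > h.py <<'E'
from rig import *
import cv2,numpy as np
def ray(c,uv,z):
    uv=np.atleast_2d(np.float64(uv)); d=np.c_[uv,np.ones(len(uv))]@np.linalg.inv(c['mtx']).T@c['R']
    o=-c['R'].T@c['t']; return o[:2]+d[:,:2]*((z-o[2])/d[:,2])[:,None]
def rects(c,lo,hi,box,amin,z):
    """min-area rects of colour blobs in the given image box, as world centre, long axis angle, size"""
    h=cv2.cvtColor(c['color'],cv2.COLOR_BGR2HSV); m=cv2.inRange(h,lo,hi)
    k=np.zeros_like(m); x0,y0,x1,y1=box; k[y0:y1,x0:x1]=m[y0:y1,x0:x1]
    out=[]
    for t in cv2.findContours(k,cv2.RETR_EXTERNAL,cv2.CHAIN_APPROX_NONE)[0]:
        if cv2.contourArea(t)<amin: continue
        w=ray(c,t[:,0,:],z); r=cv2.minAreaRect((w*1000).astype(np.float32)); b=cv2.boxPoints(r)
        e=max((b[1]-b[0],b[2]-b[1]),key=np.linalg.norm); a=np.arctan2(e[1],e[0])%np.pi
        out.append((np.round(r[0],1),round(a,3),np.round(sorted(r[1]),1),t[:,0].mean(0).round()))
    return out
E
python3 - <<'E'
from h import *
for n,b in(('top',(255,130,430,250)),('side',(285,170,490,300))):
    c=read_camera(n);h=cv2.cvtColor(c['color'],cv2.COLOR_BGR2HSV)
    for p in [(320,223),(395,187),(340,168),(300,182)] if n=='top' else [(330,233),(410,275),(400,225)]: print(n,p,h[p[1],p[0]],)
    print(*rects(c,(8,80,150),(22,180,255),b,60,.02),sep='\n')
    print('rail',*rects(c,(5,100,60),(18,255,149),b,100,.046),sep='\n')
c=read_camera('top')
print('bodies',ray(c,[(226,246)],.045),ray(c,[(371,260)],.08),ray(c,[(459,158)],.07),ray(c,[(340,133)],.075))
cv2.imwrite('pics/crop0.png',cv2.resize(c['color'][125:255,255:430],None,fx=4.5,fy=4.5,interpolation=cv2.INTER_CUBIC))
E
```

```text
top (320, 223) [ 16  99 219]
top (395, 187) [ 16  98 218]
top (340, 168) [ 13 132 155]
top (300, 182) [ 13 133 149]
(array([491.5,  65.5]), np.float32(1.956), array([ 18.4, 148.5]), array([310., 226.]))
(array([ 590.4, -135.9]), np.float32(2.175), array([ 18. , 148.6]), array([388., 189.]))
(array([647.8,  -6.7]), np.float32(1.914), array([ 20.9, 395.1]), array([340., 166.]))
(array([719.3, -11.4]), np.float32(1.585), array([56.7, 99.6]), array([340., 138.]))
rail
(array([634.8, -14.8]), np.float32(1.912), array([ 24.6, 129.3]), array([344., 170.]))
side (330, 233) [ 18  95 193]
side (410, 275) [ 18  96 172]
side (400, 225) [ 14 111  92]
(array([ 591.2, -137.6]), np.float32(2.178), array([ 17.7, 147.5]), array([414., 274.]))
(array([ 705.6, -119.5]), np.float32(1.906), array([ 18.9, 114.6]), array([454., 249.]))
(array([492.2,  64. ]), np.float32(1.954), array([ 17.7, 146.5]), array([328., 230.]))
(array([827.9,   5.6]), np.float32(1.571), array([ 20.1, 241.1]), array([461., 199.]))
rail
(array([ 687.2, -182.8]), np.float32(0.584), array([34.8, 46. ]), array([466., 264.]))
(array([790.1, -70.6]), np.float32(1.569), array([ 11.5, 144.2]), array([470., 214.]))
(array([618.7,   3.8]), np.float32(1.912), array([ 57.8, 351.1]), array([392., 221.]))
(array([852.1, -10.8]), np.float32(1.554), array([ 75.4, 203.4]), array([467., 190.]))
bodies [[0.43578604 0.27220112]] [[ 0.40231036 -0.08370318]] [[ 0.66119761 -0.30573731]] [[ 0.71991922 -0.00782324]]
```

View pics/crop0.png

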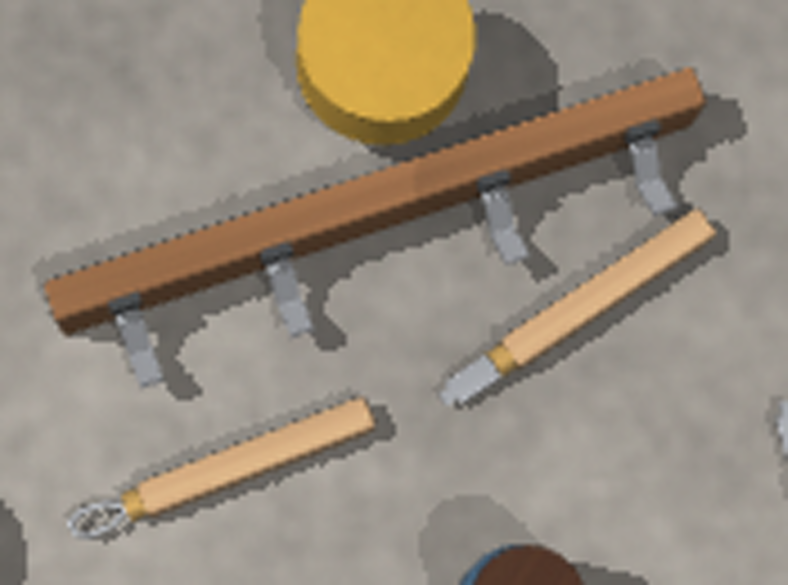

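Estimates in rail axes: loop tool at (-111, +116) mm, 0.04 rad off; knife at (-84, -107) mm, 0.26 rad off. I'll push with the fingers partly open, so there are two contacts and they still fit between the clips.

```bash
cat > where.py <<'E'
from h import *
from scipy.spatial.transform import Rotation as Ro
O=np.array([636.5,-10.7]);A=1.913-np.pi/2;ex=np.array([np.cos(A),np.sin(A)]);ey=np.array([-ex[1],ex[0]])
def tr(w): d=np.asarray(w)-O; return np.array([d@ex,d@ey]).round(1)
def pose():
    s=read_state();M=Ro.from_quat(s['tcp_rot']).as_matrix()
    return s,tr(s['eef_pos'][:2]*1000),np.arctan2(M[1,1],M[0,1])-1.913
def show(rx,ry,z,ang=0):
    """moves (tool axes) from here to rail-frame rx,ry mm, height z mm, tool y turned ang from the rail"""
    s,p,a=pose();y=np.array([np.cos(a),np.sin(a)]);d=np.array([rx,ry])-p
    # rail coords: ey is angle pi/2; tool y at a+pi/2, tool x at a+pi
    ty=np.array([-np.sin(a),np.cos(a)]);tx=np.array([-np.cos(a),-np.sin(a)])
    print('t',s['time'],'rail',p,'z',s['eef_pos'][2]*1000,'ang',a.round(3),'F',np.round(s['force'],1),'gap',s['finger_gap'])
    print('need dx',(d@tx).round(1),'dy',(d@ty).round(1),'dz',round(s['eef_pos'][2]*1000-z,1),'twist',round(a-ang,3))
def tools():
    for n,b in(('top',(255,130,430,250)),('side',(285,170,490,300))):
        c=read_camera(n)
        for r in rects(c,(8,80,150),(22,125,255),b,60,.02):
            u=np.array([np.cos(r[1]),np.sin(r[1])]); print(n,tr(r[0]-u*4),(r[1]-1.913).round(3),r[2])
E
python3 -m inch '[{"dx":-418,"dy":-364,"dz":130,"twist":-0.669},{"dx":-418,"dy":-364,"dz":130,"twist":-0.669},{"dx":-418,"dy":-364,"dz":130,"twist":-0.669},{"dx":-418,"dy":-364,"dz":130,"twist":-0.669},{"dx":-418,"dy":-364,"dz":130,"twist":-0.669},{"dx":-418,"dy":-364,"dz":130,"twist":-0.669},{"dx":-418,"dy":-364,"dz":130,"twist":-0.669},{"dx":-418,"dy":-364,"dz":130,"twist":-0.669}]' 0.35
python3 -c "
from where import *
show(-152,110,60)"
```

```text
time: 0.92
eef_pos: [0.3312, 0.2558, 0.1594]
tcp_rot: [-0.171, 0.985, 0.0, 0.0]
force: [1.3, 0.9, -0.6]
finger_gap: 0.03
grasp_force: 0.0
t 0.9167 rail [-198.1  353.5] z 159.4354443584455 ang 0.002 F [ 1.3  0.9 -0.6] gap 0.030032642535996527
need dx -45.6 dy -243.6 dz 99.4 twist 0.002
```

```bash
python3 -m inch '[{"dx":-20,"dy":-225,"dz":90},{"dx":-20,"dy":-225,"dz":90},{"dx":-20,"dy":-225,"dz":90},{"dx":-20,"dy":-225,"dz":90},{"dx":-20,"dy":-225,"dz":90},{"dx":-20,"dy":-225,"dz":90},{"dx":-20,"dy":-225,"dz":90},{"dx":-20,"dy":-225,"dz":90}]'
python3 -c "
from where import *
show(-152,110,4); tools()"
```

```text
t 0.9167 rail [-198.1  353.5] z 159.4354443584455 ang 0.002 F [ 1.3  0.9 -0.6] gap 0.030032642535996527
need dx -45.6 dy -243.6 dz 155.4 twist 0.002
top [-110.7  111.7] 0.045 [ 18.5 139.1]
top [ -82.9 -111.1] 0.268 [ 18.3 138.6]
side [ -82.8 -112.4] 0.265 [ 18.3 138.6]
side [-110.7  111.9] 0.045 [ 18.1 140.9]$[0]: bad value
```

```bash
sed -i 's/r\[0\]-u\*4/r[0]/' where.py; python3 -m inch '[{"dx":-20,"dy":-225,"dz":90,"twist":0},{"dx":-20,"dy":-225,"dz":90,"twist":0},{"dx":-20,"dy":-225,"dz":90,"twist":0},{"dx":-20,"dy":-225,"dz":90,"twist":0},{"dx":-20,"dy":-225,"dz":90,"twist":0},{"dx":-20,"dy":-225,"dz":90,"twist":0},{"dx":-20,"dy":-225,"dz":90,"twist":0},{"dx":-20,"dy":-225,"dz":90,"twist":0}]'
python3 -c "
from where import *
show(-152,110,4)"
```

```text
time: 1.68
eef_pos: [0.4254, 0.0516, 0.0691]
tcp_rot: [-0.169, 0.986, 0.0, -0.001]
force: [0.1, -0.5, -0.3]
finger_gap: 0.0295
grasp_force: 0.0
t 1.6833 rail [-178.   129.5] z 69.13543842858532 ang -0.002 F [ 0.1 -0.5 -0.3] gap 0.02950446508671016
need dx -26.0 dy -19.4 dz 65.1 twist -0.002
```

```bash
python3 -m inch '[{"dx":-24,"dy":-19,"dz":30,"twist":0},{"dx":-24,"dy":-19,"dz":50,"twist":0},{"dx":-24,"dy":-19,"dz":60,"twist":0},{"dx":-24,"dy":-19,"dz":65,"twist":0},{"dx":-24,"dy":-19,"dz":65,"twist":0}]'
python3 -c "
from where import *
show(-130,110,4);c=read_camera('side');cv2.imwrite('pics/s1.png',cv2.resize(c['color'][160:320,230:490],None,fx=3,fy=3))"
```

```text
time: 2.1
eef_pos: [0.453, 0.0439, 0.0041]
tcp_rot: [-0.172, 0.985, 0.0, -0.001]
force: [0.0, -0.6, 0.1]
finger_gap: 0.0296
grasp_force: 0.0
t 2.1 rail [-154.6  113.1] z 4.118427125160383 ang 0.003 F [ 0.  -0.6  0.1] gap 0.02956414338082443
need dx -24.6 dy -3.2 dz 0.1 twist 0.003
```

View pics/s1.png

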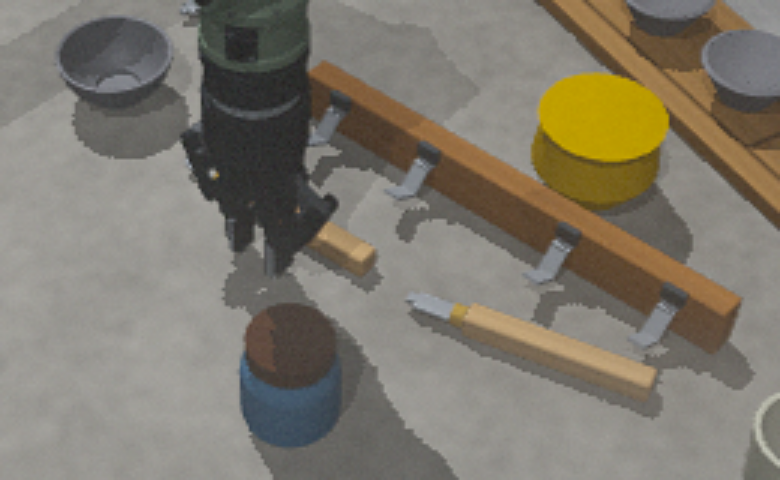

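Fingers are down behind the loop tool, at crop (255,260), but the finger outline widens higher up, so I'll narrow the opening to 0.2 and push.

```bash
python3 -m inch '[{"dx":-10,"dy":-3,"dz":0,"twist":0},{"dx":-18,"dy":-3,"dz":0,"twist":0},{"dx":-24,"dy":-3,"dz":0,"twist":0},{"dx":-32,"dy":-3,"dz":0,"twist":0},{"dx":-40,"dy":-3,"dz":0,"twist":0},{"dx":-48,"dy":-3,"dz":0,"twist":0},{"dx":-56,"dy":-3,"dz":0,"twist":0},{"dx":-64,"dy":-3,"dz":0,"twist":0}]' 0.2
python3 -c "
from where import *
show(-31,110,4);tools()"
```

```text
time: 2.82
eef_pos: [0.5163, 0.0614, 0.0046]
tcp_rot: [-0.171, 0.985, -0.0, -0.0]
force: [-0.2, 0.3, 0.5]
finger_gap: 0.017
grasp_force: 0.3
t 2.8167 rail [-89.1 108.2] z 4.6303208855387465 ang 0.001 F [-0.2  0.3  0.5] gap 0.017027909931390414
need dx -58.1 dy 1.7 dz 0.6 twist 0.001
top [ -83.7 -107.2] 0.261 [ 18.8 138.6]
side [ -84.1 -108.8] 0.263 [ 17.8 138.5]
side [-65.9  66. ] 0.01 [17.4 42.7]
```

```bash
python3 -m inch '[{"dx":-8,"dy":2,"dz":0,"twist":0},{"dx":-16,"dy":2,"dz":0,"twist":0},{"dx":-24,"dy":2,"dz":0,"twist":0},{"dx":-32,"dy":2,"dz":0,"twist":0},{"dx":-39,"dy":2,"dz":0,"twist":0},{"dx":-44,"dy":2,"dz":0,"twist":0},{"dx":-48,"dy":2,"dz":0,"twist":0},{"dx":-52,"dy":2,"dz":0,"twist":0}]'
python3 -c "
from where import *
show(-31,110,4);tools()"
```

```text
time: 3.58
eef_pos: [0.5628, 0.0805, 0.0038]
tcp_rot: [-0.171, 0.985, 0.0, -0.001]
force: [-3.5, -1.4, -2.5]
finger_gap: 0.0174
grasp_force: 2.1
t 3.5833 rail [-38.8 110.6] z 3.8131568725194263 ang 0.001 F [-3.5 -1.4 -2.5] gap 0.017364375306942997
need dx -7.8 dy -0.6 dz -0.2 twist 0.001
top [ -84.  -108.8] 0.272 [ 18.8 135.6]
side [ -76.3 -137.1] 0.263 [17.6 79.6]
```

```bash
python3 -m inch '[{"dx":-3,"dy":0,"dz":0,"twist":0},{"dx":-5,"dy":0,"dz":0,"twist":0},{"dx":-7,"dy":0,"dz":0,"twist":0},{"dx":-8,"dy":0,"dz":0,"twist":0},{"dx":-8,"dy":0,"dz":0,"twist":0}]'
python3 -c "
from where import *
show(-31,110,4)"
```

```text
time: 4.1
eef_pos: [0.5638, 0.0808, 0.0042]
tcp_rot: [-0.17, 0.985, -0.002, -0.007]
force: [-20.2, -8.1, 14.5]
finger_gap: 0.0173
grasp_force: 11.2
t 4.1 rail [-37.8 110.6] z 4.17281619405771 ang -0.0 F [-20.2  -8.1  14.5] gap 0.017285025517557236
need dx -6.8 dy -0.6 dz 0.2 twist -0.0
```

```bash
python3 -m inch '[{"dx":-2,"dy":0,"dz":0,"twist":0},{"dx":-4,"dy":0,"dz":0,"twist":0},{"dx":-4,"dy":0,"dz":0,"twist":0}]'
python3 -c "
from where import *
show(-31,110,4);c=read_camera('side');cv2.imwrite('pics/s2.png',cv2.resize(c['color'][130:290,290:480],None,fx=3.7,fy=3.7));cv2.imwrite('pics/t2.png',cv2.resize(read_camera('top')['color'][130:250,250:430],None,fx=4,fy=4))"
```

```text
time: 4.35
eef_pos: [0.5638, 0.0809, 0.0037]
tcp_rot: [-0.17, 0.985, -0.003, -0.011]
force: [-27.6, -11.2, 18.2]
finger_gap: 0.0171
grasp_force: 15.2
t 4.35 rail [-37.8 110.7] z 3.7305248350187683 ang -0.001 F [-27.6 -11.2  18.2] gap 0.017147623432647623
need dx -6.8 dy -0.7 dz -0.3 twist -0.001
```

View pics/s2.png

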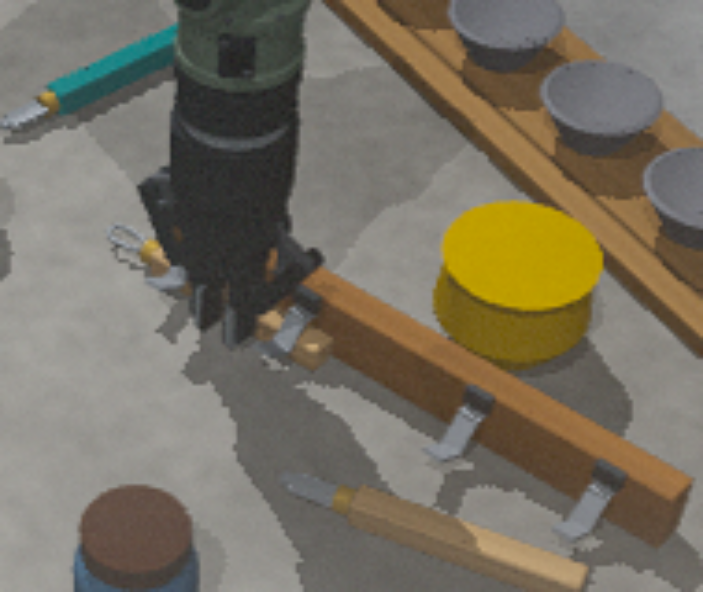

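The side view shows the loop handle under the left pair's clips, near the rail at crop (295,335), but the fingers stopped hard short of the expected depth. I'll back off to relieve the force and measure.

```bash
python3 -m inch '[{"dx":12,"dy":0,"dz":0,"twist":0},{"dx":40,"dy":0,"dz":0,"twist":0},{"dx":60,"dy":0,"dz":-20,"twist":0},{"dx":60,"dy":0,"dz":-60,"twist":0},{"dx":80,"dy":0,"dz":-100,"twist":0},{"dx":80,"dy":0,"dz":-100,"twist":0}]'
python3 -c "
from where import *
show(-31,110,4)
c=read_camera('top');d=read_camera('side')
a=cv2.resize(c['color'][150:220,255:345],None,fx=6,fy=6,interpolation=cv2.INTER_CUBIC);b=cv2.resize(d['color'][170:250,310:400],None,fx=6,fy=6,interpolation=cv2.INTER_CUBIC)
cv2.imwrite('pics/p3.png',np.vstack([a[:300],b[:300]]) if 0 else np.vstack([cv2.resize(a,(400,300)),cv2.resize(b,(400,300))]))
print(*rects(c,(8,80,150),(22,125,255),(255,130,430,250),15,.02),sep='\n');print(*rects(d,(8,80,120),(22,125,255),(285,170,490,300),15,.02),sep='\n')
"
```

```text
time: 4.95
eef_pos: [0.5035, 0.0572, 0.1115]
tcp_rot: [-0.171, 0.985, -0.001, 0.006]
force: [0.6, 1.1, 0.7]
finger_gap: 0.0175
grasp_force: 0.0
t 4.95 rail [-102.5  108.6] z 111.5161051642072 ang 0.001 F [0.6 1.1 0.7] gap 0.017530146922021622
need dx -71.5 dy 1.4 dz 107.5 twist 0.001
(array([557. , 152.6]), np.float32(1.785), array([11.8, 13.1]), array([276., 200.]))
(array([ 593.3, -140. ]), np.float32(2.181), array([ 18.6, 138.6]), array([390., 188.]))
(array([ 592.1, -139.9]), np.float32(2.201), array([ 21.3, 144.2]), array([415., 274.]))
(array([602.1,  33.2]), np.float32(0.4), array([14.9, 19.1]), array([375., 222.]))
(array([582.1,  88.6]), np.float32(1.935), array([17.6, 66. ]), array([355., 211.]))
```

View pics/p3.png

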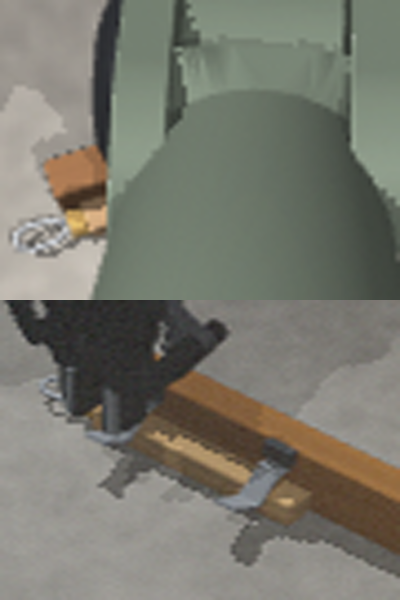

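```bash
python3 -m inch '[{"dx":20,"dy":-228,"dz":0,"twist":-0.265},{"dx":20,"dy":-228,"dz":0,"twist":-0.265},{"dx":20,"dy":-228,"dz":0,"twist":-0.265},{"dx":20,"dy":-228,"dz":0,"twist":-0.265},{"dx":20,"dy":-228,"dz":0,"twist":-0.265},{"dx":20,"dy":-228,"dz":0,"twist":-0.265},{"dx":20,"dy":-228,"dz":0,"twist":-0.265}]'
python3 -c "
from where import *
show(-123.6,-118.7,4,.265)
c=read_camera('top');d=read_camera('side')
b=cv2.resize(d['color'][170:245,310:410],(800,600),interpolation=cv2.INTER_CUBIC);cv2.imwrite('pics/p4.png',b)
print(*rects(c,(8,80,150),(22,125,255),(255,130,430,250),15,.02),sep='\n');print(*rects(d,(8,80,120),(22,125,255),(285,170,490,300),15,.02),sep='\n')
"
```

```text
time: 5.63
eef_pos: [0.5604, -0.17, 0.1037]
tcp_rot: [-0.297, 0.955, -0.002, 0.001]
force: [0.4, -0.3, 0.1]
finger_gap: 0.0169
grasp_force: 0.0
t 5.6333 rail [-125.1 -124.5] z 103.71190494269649 ang 0.26 F [ 0.4 -0.3  0.1] gap 0.016916282863969272
need dx -2.9 dy 5.2 dz 99.7 twist -0.005
(array([558.6, 148.7]), np.float32(1.868), array([12.2, 20.4]), array([277., 200.]))
(array([580.8,  86. ]), np.float32(1.912), array([11.6, 68.6]), array([302., 192.]))
(array([ 586.4, -130.2]), np.float32(2.175), array([ 18. , 114.6]), array([386., 191.]))
(array([ 591.3, -139.2]), np.float32(2.205), array([ 22.2, 146.1]), array([415., 274.]))
(array([602.1,  33.3]), np.float32(0.4), array([14.9, 19.3]), array([374., 222.]))
(array([580.1,  86.6]), np.float32(1.903), array([24.7, 68.1]), array([355., 211.]))
(array([559.5, 149.1]), np.float32(1.999), array([13.1, 14.5]), array([334., 198.]))
```

View pics/p4.png

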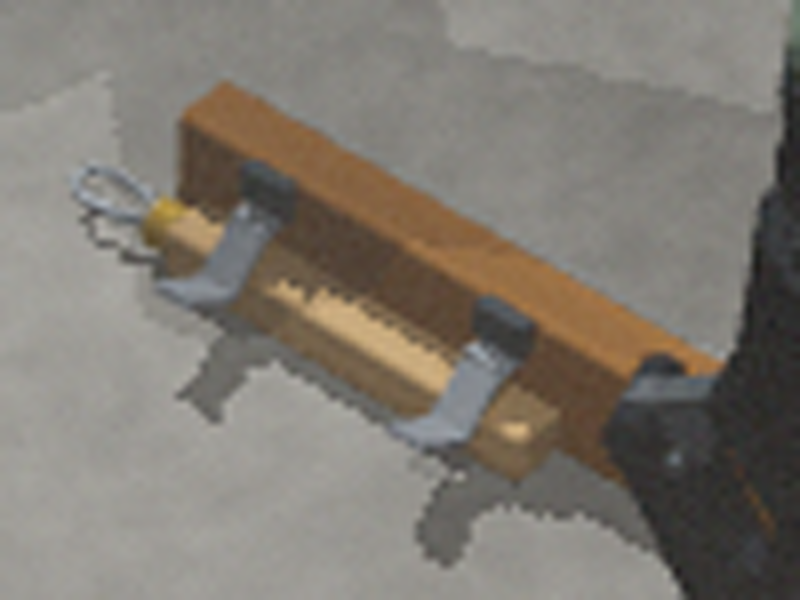

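```bash
python3 -c "
from where import *
c=np.load('side.npz')
f=lambda l,z:[tr(1000*ray(c,[(310+u/8,170+v/8)],z)[0]).tolist() for u,v in l]
print('rail top front',f([(183,120),(400,245),(610,368)],.046))
print('rail bottom',f([(620,482)],0))
print('handle end: bottom rear, bottom front, top rear, top front',f([(557,452),(518,480)],0),f([(560,412),(518,445)],.02))
print('handle top front edge',f([(262,290),(385,365)],.02),'bottom front',f([(262,330),(385,405)],0))
c=read_camera('top');h=cv2.cvtColor(c['color'],cv2.COLOR_BGR2HSV)
# profile across the rail in the top image at rail y=110 and 40
P=c['R'];
for y in(110,95,125):
  xs=np.arange(-50,36,3.);w=np.array([(O+x*ex+y*ey)/1000 for x in xs]);q=np.c_[w,np.full(len(w),.02)]@c['R'].T+c['t'];uv=q[:,:2]/q[:,2:]*c['mtx'][0,0]+c['mtx'][:2,2]
  print(y,[(int(x),int(h[int(round(v)),int(round(u)),1]),int(h[int(round(v)),int(round(u)),2])) for x,(u,v) in zip(xs,uv)])
"
```

```text
rail top front [[-6.2, 191.8], [-6.1, 106.8], [-6.6, 29.2]]
rail bottom [[-3.3, 23.2]]
handle end: bottom rear, bottom front, top rear, top front [[-5.7, 44.6], [-22.4, 46.3]] [[-8.5, 43.3], [-27.2, 44.3]]
handle top front edge [[-26.5, 142.3], [-27.0, 94.1]] bottom front [[-23.8, 144.1], [-24.1, 95.4]]
110 [(-50, 20, 188), (-47, 19, 189), (-44, 21, 193), (-41, 21, 193), (-38, 21, 185), (-35, 19, 120), (-32, 38, 113), (-29, 94, 111), (-26, 99, 185), (-23, 90, 235), (-20, 90, 234), (-17, 90, 232), (-14, 96, 223), (-11, 96, 144), (-8, 97, 123), (-5, 124, 80), (-2, 121, 80), (1, 130, 147), (4, 130, 147), (7, 130, 145), (10, 130, 147), (13, 129, 146), (16, 129, 152), (19, 132, 151), (22, 127, 149), (25, 18, 158), (28, 19, 157), (31, 18, 157), (34, 18, 156)]
95 [(-50, 20, 192), (-47, 20, 191), (-44, 20, 191), (-41, 19, 187), (-38, 20, 182), (-35, 20, 179), (-32, 37, 109), (-29, 96, 111), (-26, 99, 212), (-23, 89, 235), (-20, 89, 234), (-17, 92, 231), (-14, 95, 222), (-11, 97, 144), (-8, 98, 122), (-5, 128, 80), (-2, 121, 84), (1, 128, 128), (4, 131, 177), (7, 131, 166), (10, 130, 147), (13, 131, 148), (16, 130, 153), (19, 130, 153), (22, 117, 165), (25, 21, 160), (28, 19, 159), (31, 19, 157), (34, 20, 156)]
125 [(-50, 21, 186), (-47, 19, 185), (-44, 21, 185), (-41, 21, 191), (-38, 20, 188), (-35, 20, 117), (-32, 24, 117), (-29, 93, 102), (-26, 99, 185), (-23, 90, 235), (-20, 91, 233), (-17, 90, 232), (-14, 94, 222), (-11, 95, 115), (-8, 94, 111), (-5, 118, 65), (-2, 124, 74), (1, 130, 131), (4, 130, 147), (7, 130, 145), (10, 130, 147), (13, 129, 146), (16, 129, 150), (19, 132, 151), (22, 127, 148), (25, 33, 108), (28, 18, 154), (31, 20, 156), (34, 19, 158)]
```

The edges put the rail front at about -6 mm in my rail axes, with the loop handle spanning -27 to -7 mm. It is therefore already home and about centred (y ≈ 114 mm). Next is the knife, with a home TCP of about -37.5 mm.

```bash
python3 -m inch '[{"dx":0,"dy":3,"dz":40,"twist":0},{"dx":0,"dy":5,"dz":75,"twist":0},{"dx":0,"dy":5,"dz":92,"twist":0},{"dx":0,"dy":5,"dz":99,"twist":0},{"dx":0,"dy":5,"dz":99,"twist":0}]'
python3 -c "
from where import *
show(-106,-113.5,4,.265);show(-87,-112,4,0);tools()"
```

```text
time: 6.2
eef_pos: [0.5532, -0.1576, 0.0037]
tcp_rot: [-0.3, 0.954, 0.001, -0.001]
force: [-0.1, 0.1, 0.4]
finger_gap: 0.0172
grasp_force: 0.0
t 6.2 rail [-127.8 -110.4] z 3.6845790908328797 ang 0.268 F [-0.1  0.1  0.4] gap 0.01724254916811488
need dx -20.2 dy -8.8 dz -0.3 twist 0.003
t 6.2 rail [-127.8 -110.4] z 3.6845790908328797 ang 0.268 F [-0.1  0.1  0.4] gap 0.01724254916811488
need dx -38.9 dy -12.3 dz -0.3 twist 0.268
top [-20.  102.9] -0.001 [11.6 54.7]
top [-90.4 -82. ] 0.275 [17.8 85.9]
side [ -70.  -161.8] 0.299 [17.  28.6]
side [-19.7 109.9] -0.008 [12.6 62.4]
```

```bash
python3 -m inch '[{"dx":-10,"dy":-7,"dz":0,"twist":0},{"dx":-19,"dy":-9,"dz":0,"twist":0},{"dx":-23,"dy":-10,"dz":0,"twist":0.05},{"dx":-27,"dy":-10,"dz":0,"twist":0.11},{"dx":-31,"dy":-11,"dz":0,"twist":0.17},{"dx":-35,"dy":-12,"dz":0,"twist":0.23},{"dx":-39,"dy":-12,"dz":0,"twist":0.268},{"dx":-39,"dy":-12,"dz":0,"twist":0.268}]'
python3 -c "
from where import *
show(-37.5,-113,4,0);tools()
c=read_camera('top');cv2.imwrite('pics/p5.png',cv2.resize(np.hstack([c['color'][130:230,330:430],read_camera('side')['color'][200:300,360:480]]),None,fx=3.5,fy=3.5))"
```

```text
time: 6.97
eef_pos: [0.5957, -0.147, 0.0072]
tcp_rot: [-0.17, 0.986, -0.001, 0.001]
force: [-0.2, 0.0, -0.4]
finger_gap: 0.0171
grasp_force: 0.0
t 6.9667 rail [ -84.2 -114.7] z 7.245184635481797 ang -0.001 F [-0.2  0.  -0.4] gap 0.01705717758048112
need dx -46.7 dy 1.8 dz 3.2 twist -0.001
side [-19.8 111.7] -0.008 [12.7 66. ]
```

View pics/p5.png

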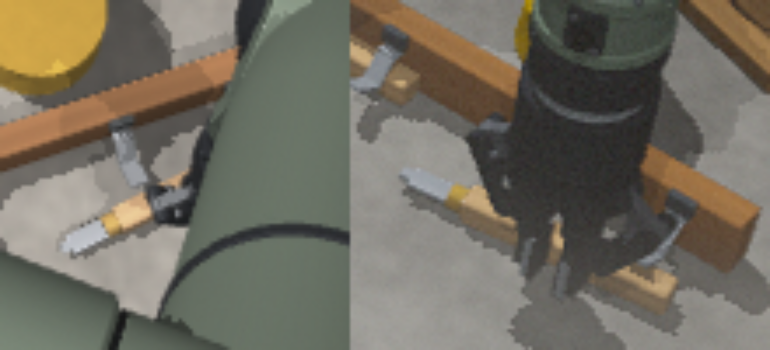

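The fingers are behind the knife with both ends of its handle showing in the side view, at crop (470,200) and (670,290). I'll check its angle from the lower edge.

```bash
python3 -c "
from where import *
d=read_camera('side');h=cv2.cvtColor(d['color'],cv2.COLOR_BGR2HSV);m=cv2.inRange(h,(8,70,90),(24,150,255));
# lowest wooden pixel per column = lower front edge at z=0
for u in list(range(395,408,3))+list(range(428,454,3)):
    v=np.where(m[230:300,u])[0]
    if len(v): print(u,230+v.max(),tr(1000*ray(d,[(u,230.5+v.max())],0)[0]))
"
```

```text
395 264 [-76.4 -52.1]
398 265 [-74.3 -58.8]
401 267 [-74.6 -67.1]
404 268 [-72.5 -73.7]
407 269 [-70.5 -80.3]
434 280 [ -57.2 -141.4]
437 284 [ -62.  -152.1]
440 285 [ -60.1 -158.4]
443 285 [ -55.9 -163.1]
446 287 [ -56.2 -170.8]
449 287 [ -52.  -175.5]
452 282 [ -36.3 -173.1]
```

```bash
python3 -m inch '[{"dx":5,"dy":14,"dz":3,"twist":0},{"dx":-1,"dy":14,"dz":3,"twist":0},{"dx":-5,"dy":14,"dz":3,"twist":0},{"dx":-8,"dy":14,"dz":3,"twist":0},{"dx":-11,"dy":14,"dz":3,"twist":0},{"dx":-14,"dy":14,"dz":3,"twist":0},{"dx":-16,"dy":14,"dz":3,"twist":0}]'
cat > edge.py <<'E'
from where import *
show(-37.5,-113,4,0)
d=read_camera('side');h=cv2.cvtColor(d['color'],cv2.COLOR_BGR2HSV);m=cv2.inRange(h,(8,70,90),(24,150,255));L=[]
for u in range(393,462,3):
    v=np.where(m[230:300,u])[0]
    if len(v): L.append((u,tr(1000*ray(d,[(u,230.5+v.max())],0)[0]).tolist()))
print(L)
E
python3 edge.py
```

```text
time: 7.8
eef_pos: [0.6028, -0.1298, 0.0026]
tcp_rot: [-0.169, 0.986, -0.001, -0.002]
force: [-6.8, -4.3, 6.6]
finger_gap: 0.0168
grasp_force: 3.9
t 7.8 rail [ -71.8 -100.9] z 2.622685017088004 ang -0.003 F [-6.8 -4.3  6.6] gap 0.016821542853264534
need dx -34.3 dy -12.0 dz -1.4 twist -0.003
[(393, [-53.3, -29.6]), (396, [-51.2, -36.5]), (399, [-56.4, -48.5]), (402, [-56.7, -56.9]), (405, [-57.1, -65.3]), (417, [-51.4, -93.4]), (426, [-57.1, -120.8]), (429, [-57.4, -128.8]), (432, [-57.7, -136.6]), (435, [-58.0, -144.5]), (438, [-56.1, -150.8]), (441, [-54.1, -157.0]), (444, [-52.2, -163.3]), (447, [-57.1, -173.8]), (450, [-50.6, -177.1]), (453, [-37.3, -176.2]), (456, [5.1, -157.6]), (459, [-2.8, -169.9])]
```

Aligned: the back face lies at -57 mm all along. I'll back off, recentre between the clips and press home.

```bash
python3 -m inch '[{"dx":8,"dy":-4,"dz":-1,"twist":0},{"dx":5,"dy":-11,"dz":-2,"twist":0},{"dx":-3,"dy":-11,"dz":-2,"twist":0},{"dx":-9,"dy":-11,"dz":-2,"twist":0},{"dx":-15,"dy":-11,"dz":-2,"twist":0},{"dx":-21,"dy":-11,"dz":-2,"twist":0},{"dx":-26,"dy":-11,"dz":-2,"twist":0},{"dx":-30,"dy":-11,"dz":-2,"twist":0}]'
python3 edge.py
```

```text
time: 8.52
eef_pos: [0.6349, -0.1298, 0.0043]
tcp_rot: [-0.169, 0.986, -0.001, -0.002]
force: [-8.2, -2.7, 3.8]
finger_gap: 0.0171
grasp_force: 4.1
t 8.5167 rail [ -41.5 -111.7] z 4.259943012072956 ang -0.003 F [-8.2 -2.7  3.8] gap 0.017131592267774772
need dx -4.0 dy -1.3 dz 0.3 twist -0.003
[(393, [-0.7, 9.1]), (396, [1.4, 1.9]), (399, [3.4, -5.2]), (402, [-22.6, -32.5]), (405, [-28.1, -44.7]), (408, [-26.1, -51.5]), (411, [-26.5, -60.1]), (414, [-27.0, -68.6]), (417, [-27.4, -77.0]), (429, [-24.4, -106.8]), (438, [-25.8, -131.1]), (441, [-28.6, -140.6]), (444, [-26.6, -147.0]), (447, [-27.1, -154.9]), (450, [-27.5, -162.7]), (453, [-25.6, -169.0]), (456, [-26.0, -176.7]), (459, [-14.7, -177.2])]
```

```bash
python3 -m inch '[{"dx":-3,"dy":0,"dz":0,"twist":0},{"dx":-6,"dy":0,"dz":0,"twist":0},{"dx":-9,"dy":0,"dz":0,"twist":0},{"dx":-12,"dy":0,"dz":0,"twist":0},{"dx":-12,"dy":0,"dz":0,"twist":0}]'
python3 edge.py
```

```text
time: 8.98
eef_pos: [0.6383, -0.1284, 0.0041]
tcp_rot: [-0.168, 0.986, -0.002, -0.01]
force: [-27.2, -10.0, 20.4]
finger_gap: 0.0169
grasp_force: 14.7
t 8.9833 rail [ -37.8 -111.5] z 4.1478448367614495 ang -0.005 F [-27.2 -10.   20.4] gap 0.016944652368383967
need dx -0.3 dy -1.5 dz 0.1 twist -0.005
[(393, [-0.7, 9.1]), (396, [1.4, 1.9]), (399, [3.4, -5.2]), (402, [-17.6, -28.9]), (405, [-23.1, -41.2]), (408, [-18.6, -46.3]), (411, [-4.0, -44.3]), (414, [-24.5, -66.9]), (417, [-22.5, -73.6]), (429, [-24.4, -106.8]), (432, [-7.8, -103.7]), (438, [-23.4, -129.5]), (441, [-23.8, -137.5]), (444, [-12.3, -137.9]), (447, [32.0, -117.6]), (450, [-22.8, -159.7]), (453, [-23.3, -167.5]), (456, [-23.7, -175.2]), (459, [-14.7, -177.2])]
```

Same stop (-37.8 mm) and the same hard contact as the loop tool. I'll retreat and take a final look.

```bash
python3 -m inch '[{"dx":14,"dy":0,"dz":0,"twist":0},{"dx":45,"dy":0,"dz":0,"twist":0},{"dx":65,"dy":0,"dz":-30,"twist":0},{"dx":90,"dy":0,"dz":-60,"twist":0},{"dx":110,"dy":0,"dz":-95,"twist":0},{"dx":130,"dy":0,"dz":-130,"twist":0},{"dx":150,"dy":0,"dz":-165,"twist":0},{"dx":150,"dy":0,"dz":-165,"twist":0}]'
python3 edge.py; python3 -c "
from where import *
c=read_camera('top');d=read_camera('side')
cv2.imwrite('pics/p6.png',np.vstack([cv2.resize(c['color'][130:220,250:430],(580,290)),cv2.resize(d['color'][170:290,310:490],(450,300)) if 0 else cv2.resize(d['color'][165:285,305:490],(580,310))]))"
```

```text
time: 9.7
eef_pos: [0.5081, -0.1778, 0.1769]
tcp_rot: [-0.168, 0.986, -0.003, 0.004]
force: [0.6, 0.1, -0.0]
finger_gap: 0.0171
grasp_force: 0.0
t 9.7 rail [-177.  -114.3] z 176.94305719941548 ang -0.004 F [ 0.6  0.1 -0. ] gap 0.017094139372140806
need dx -139.5 dy 1.8 dz 172.9 twist -0.004
[(402, [-10.0, -23.4]), (414, [-22.1, -65.1]), (417, [-22.5, -73.6]), (420, [-23.0, -82.0]), (423, [-23.5, -90.3]), (426, [-23.9, -98.6]), (429, [-24.4, -106.8]), (432, [-24.8, -115.0]), (435, [-22.9, -121.5]), (438, [-23.4, -129.5]), (441, [-23.8, -137.5]), (444, [-12.3, -137.9]), (447, [4.3, -135.1]), (450, [-22.8, -159.7]), (453, [-23.3, -167.5]), (456, [-23.7, -175.2]), (459, [-14.7, -177.2])]
```

View pics/p6.png

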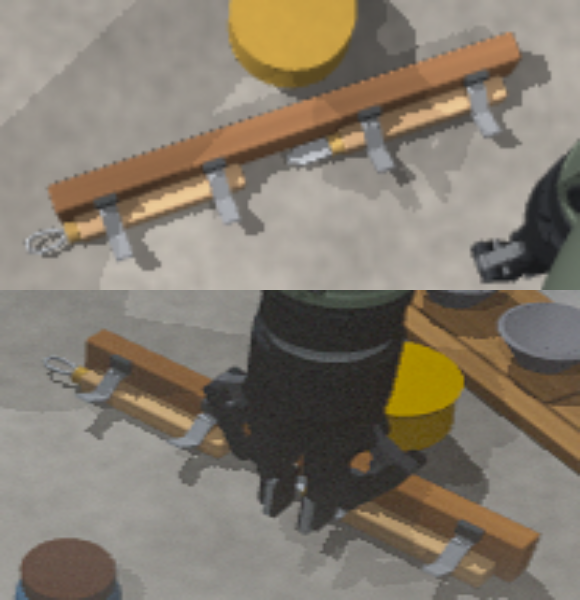

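The top view shows both handles flush along the rail, each spanning its two clips and about centred; the pots in view haven't moved. Handing in.

```bash
python3 -c "
from rig import *
print(hand_in())"
```

```text
the job is handed in; nothing more can be done
None
```

Both tools are pressed home in their clip pairs, flat against the rail and within a few mm of centre by my measurements; none of the pots was touched, and I handed the job in at about 10 s of the 48 s.

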